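Hang the ring wrench on the anti-lift hook

TASK

Open the red toolbox's lid nearly upright or further and let go of it to check that it stays up. Take out the ring wrench, stand it on the bench the way up it lay in the box and let go, then take it again by its orange grip and push its ring onto the hook stand's peg, lifting the yellow flap, so that the flap drops shut behind the ring and the wrench hangs freely from the peg, grip down, with the lid still open. Leave the bottle, the bit block and the jar where they are.

Things in the scene. Friction and masses are not known exactly. Their poses are not given: they have to be found in the camera images.
- toolbox: Red toolbox, fixed, 150 (x) x 230 (y) x 80 mm high, walls and floor 5 mm. Origin: centre of underside; x from front (handle) to hinge side, z up. A black insert (top 57 mm above bench) fills it from y = -20 mm to the +y wall but for a slot 36 mm wide along y at x = -10 mm; the wrench's grip lies sunk in it, no room for fingers. The 90 mm at the -y end is open; the ring stands there.
- lid (a joint): Angle of the toolbox lid: 0 shut (start), grows as it opens, about 1.57 upright, stop at 1.85 rad. The hinge is stiff: left alone the lid stays where it is above about 1.2 rad, at smaller angles it may sink shut. Lid 150 x 234 x 6 mm, about 0.4 kg (varies).
- lid_hinge (a point): Point on the lid's hinge line, at the middle of the box's +x top edge, 81 mm above the bench; its x and y axes at lid angle 0 are those of the toolbox, and the lid opens by turning about +y.
- lid_handle (a point): Middle of the lid's handle, a round steel bar 10 mm thick and 120 mm long along the toolbox's y, standing out from the lid's front edge in the lid's plane: 192 mm from the hinge line, 3 mm above it when shut, its axis 40 mm from the lid's edge.
- wrench: Loose ring wrench, 165 mm, 0.25 kg (varies). Steel ring: outside 56, hole 38, 10 mm thick, axis along y. Origin: underside below ring centre; x from ring to grip, z up as it lies. Square orange grip x = 37 to 137, 28 wide, z 0 to 44 mm; neck 10 mm thick. Stands steadily on its underside, ring upright, also in the box (on the 5 mm floor, its x along the box's +y).
- ring_center (a point): Centre of the wrench's ring hole, 28 mm above the wrench's origin.
- grip_end (a point): Middle of the far end face of the wrench's grip (wrench x = 137, z = 22 mm).
- stand: Hook stand, fixed. Origin: on the bench under its post; z up, x points away from the peg's tip. Base x -80 to 50, 120 wide, 12 mm high; post 30 x 30, 272 high. Round slick white peg, 16 mm diameter, level from the post (x = -15) to its tip at x = -105, axis 200 mm up. Two thin arms (y = +-19, z = 244 to 256) hold the flap's pin at x = -78, z = 250 mm. Nothing else is beside the peg.
- peg_seat (a point): Point on the peg's axis at stand x = -40 mm, 200 mm above the bench; axes as the stand's. A hung ring settles with its centre about 11 mm below the axis and its swing dies down in 2 to 4 s.
- flap (a joint): Yellow gravity flap, 26 wide, 4 thick, 50 g: 0 = hanging straight down, closed, lower edge 2 mm above the peg's top. It swings only inward, to the post (up to 1.5 rad), when a ring is pushed against it along the peg, and falls back once the ring has passed its edge; with the ring's centre at stand x = -28 mm the ring is well past.
- flap_edge (a point): Middle of the flap's lower edge, 40 mm from its hinge pin.
- bottle: Bystander: green bottle, 60 mm diameter, 190 mm high, standing about 125 mm to one side (stand +y or -y) of the hook stand. Origin under its centre.
- bit_block: Bystander: wooden block 60 x 60 x 35 mm with drill bits standing in it, 70 mm high in all, on the other side of the stand. Origin under its centre.
- jar: Bystander: amber jar with a blue lid, 66 mm diameter, 85 mm high. Origin under its centre.

How it is judged:
On the way, in this order (a step that is already met when the one before it is completed fails the run):
1. the lid stands open past 1.2 rad on its own, not touched by the robot, for half a second (value of joint lid above 1.2 rad and velocity of joint lid between -0.05 and 0.05 rad/s and contact force between each of the fingers, the arm and lid below 0.1 N), for 0.5 s.
2. the wrench stands on the bench outside the toolbox, upright and let go (height (world z) of wrench below 0.004 m and angle between wrench's own z axis and vertical below 0.15 rad and contact force between the fingers and wrench below 0.1 N and linear speed of wrench below 0.03 m/s), for 0.2 s.
3. the ring is on the peg and lifts the flap (value of joint flap above 0.3 rad and x of ring_center in the frame of peg_seat above -0.05 m and y of ring_center in the frame of peg_seat between -0.014 and 0.014 m and z of ring_center in the frame of peg_seat between -0.014 and 0.014 m).
At the end, for the whole second after the job is handed in: Ring on the peg between flap and post, centre 4 to 16 mm below the peg axis, within 14 mm sideways; grip end at least 110 mm below the axis; flap below 0.12 rad; lid past 1.2 rad; wrench let go, at most swinging gently (below 0.2 m/s); no bystander moved over 30 mm (x of ring_center in the frame of peg_seat between -0.034 and 0.024 m and y of ring_center in the frame of peg_seat between -0.014 and 0.014 m and z of ring_center in the frame of peg_seat between -0.016 and -0.004 m and z of grip_end in the frame of peg_seat below -0.11 m and value of joint flap below 0.12 rad and value of joint lid above 1.2 rad and linear speed of wrench below 0.2 m/s); the robot touches nothing.
It fails at once if the bottle is moved by more than 30 mm or tipped (distance of bottle from where it was at the start of the episode above 0.03 m or angle between bottle's own z axis and vertical above 0.5 rad).
It fails at once if the bit block is moved by more than 30 mm (distance of bit_block from where it was at the start of the episode above 0.03 m).
It fails at once if the jar is moved by more than 30 mm or tipped (distance of jar from where it was at the start of the episode above 0.03 m or angle between jar's own z axis and vertical above 0.5 rad).
It also fails if it takes over 72 s, if anything falls off the work surface, if the arm or the gripper's body presses on something with over 40 N, if the wrist force passes 120 N, or if a joint passes its speed limit or range.

ROBOT

A 7-joint arm with a two-finger parallel gripper is mounted at the origin on the work surface. World frame = base frame: x ahead of the robot, y to its left, z up, the work surface at z = 0. Lengths are in m, angles in rad, forces in N, time in s.
With the tool pointing down it reaches from about 0.4 to 0.75 m from the base axis. Payload 19.5 kg.
Tool frame: the origin (TCP) lies midway between the tips of the shut fingers; the grasp point (between the pads) lies bot.grip_point_offset behind it (bot.grip_point_offset is the distance from the TCP to the grasp point, in m); z points along the fingers, y is the line along which they close (so a half turn about z gives the same grasp; the last joint's range is limited). The gripper opens to 85 mm and grips with 20 to 120 N. Pads are 22 mm wide; open, the fingers measure 114 mm over their backs; the gripper's body (76 mm by 85 mm) begins 54 mm behind the grasp point. The pads swing forward as they close: fully open they stand 13 mm farther back than shut.
Start: joints at [1.304, 0.707, -0.028, 1.485, 0.022, 0.951, -0.075], TCP at [0.128, -0.561, 0.231] pointing down, gripper open.
Joint ranges: [-2.71, 2.71], [-0.32, 2.16], [-1.57, 1.52], [0, 2.45], [-1.46, 4.6], [0, 2.02], [-2.83, 2.83]. Speed limits (rad/s): [1.89, 1.89, 2.57, 2.57, 3.01, 3.01, 3.01].

INTERFACE

Orientations are given as a unit quaternion [x, y, z, w].
In Python, from bench import bot gives the robot as it stands.
- The arm moves only by the tool play_rows, never from a script. Its argument "commands" is a list of rows, each a list of 5 numbers: the closure, from -1 (fully open) to 1 (shut), then the shift along the tool's x, y, z as a fraction of full scale, then the turn about the tool's z as a fraction of full scale. A call has 1 to 5 rows; each row is the pose to reach, as a shift and turn from the pose commanded when the call began, along the tool's axes at that moment; what a row does not reach only later rows make up. Full scale, the value 1, is 0.4 m for a shift and 2 rad for a turn. A row lasts 1/12 s, in which the tool goes at most 41.7 mm and 7.16 degrees, less where a joint would pass 70% of its speed; a pose out of reach is approached as far as the arm can. A call with a number of a shift or a turn outside -1 to 1 is refused whole. A call with a gripper value outside its range is refused whole. The fingers move at their own pace and stop on an object; "squeeze" is the grip in N (left out, the last holds). Time passes only in rows, so rows that repeat a pose let the fingers close. It gives the time, the measured TCP pose, the force, the opening and the grip force at its end, in the units of the state.
- bot.sense(): the state, without advancing time (a new reading comes with each control period).
- bot.read_camera(name): name is "scene" or "top" or "wrist"; returns a dict with "pixels" (420x560x3 uint8, blue, green, red), "depth" (420x560 float32, m along the optical axis (not along the pixel's ray), 0 where there is no reading), "mtx" (3x3 intrinsics, pixels), "eye" and "orientation" of the camera in the world; the wrist camera has in their place "mount" (4x4, takes a point from camera to tool coordinates, whose origin is the TCP and whose axes are the flange's). Camera axes: x right, y up, looking along -z (the intrinsics and any distortion apply to the point x, -y, -z); pixel columns grow to the right and rows downward; lengths in m; the calibration is good to about 2 mm. The wrist camera is an equidistant fisheye: a pixel r from the principal point sees the ray r / f radians off the axis. A picture is of the moment at which its call begins: read the wrist's pose just before it.
- bot.close_job(): hands the job in; it is judged then, once.
The state is a dict: "clock": time; "q": joint angles; "joint_vel": joint speeds; "joint_torque": joint torques, N m; "tool_pos": TCP position; "eef_rot": TCP orientation; "force": force on the tool from outside, world axes, zero at the start; "wrist_torque": the same for the moment, N m; "finger_gap": opening from 0.0 (shut) to 1.0 (fully open); "finger_force": force on a finger pad.
Only numpy, scipy, OpenCV 4.12 (cv2) and the standard library are available. Lean on these libraries where they do the work, as an engineer would, in place of code of your own. Each camera call takes 0.05 s, during which the arm holds its last target. There are 200 camera calls.

## Working session

There is one attempt and no reset: what is moved stays moved. The work goes in short steps, Python scripts to look and compute and a tool call to move; the robot and the scene stay as the last step left them, time stands still between calls to the robot, and variables do not carry over. Pictures are saved under pics/ and viewed, at most 10 in all, crops included, and the job is handed in when it is done.

Besides the shell and the picture viewer there is one more tool, called as name([rows], argument=value, ...), one row to a line, values as JSON. play_rows: Moves the arm, as the interface text tells. Its arguments: {"type":"object","properties":{"commands":{"type":"array"},"squeeze":{"type":"number"}},"required":["commands"]}

```bash
ls; mkdir -p pics
cat > h.py <<'E'
import numpy as np, cv2
from scipy.spatial.transform import Rotation as R
from bench import bot
def cloud(name):
    s=bot.sense(); c=bot.read_camera(name); d=c["depth"]; K=np.array(c["mtx"])
    v,u=np.mgrid[0:420,0:560]
    X=(u-K[0,2])/K[0,0]*d; Y=(v-K[1,2])/K[1,1]*d
    P=np.stack([X,-Y,-d],-1)
    o=np.array(c["orientation"]); M=o if o.shape==(3,3) else R.from_quat(o).as_matrix()
    return c["pixels"],P@M.T+np.array(c["eye"]),d
E
python3 - <<'E'
from h import *
s=bot.sense(); print({k:np.round(v,3).tolist() for k,v in s.items()}, bot.grip_point_offset)
a=[]
for n in("scene","top"):
    p,P,d=cloud(n); np.savez(n,p=p,P=P,d=d); a.append(p); c=bot.read_camera(n); print(n,c["eye"],c["orientation"],c["mtx"], c.keys())
cv2.imwrite("pics/a.png",a[0]);cv2.imwrite("pics/b.png",a[1])
E
```

```text
pics
{'clock': 0.0, 'q': [1.304, 0.707, -0.028, 1.485, 0.022, 0.951, -0.075], 'joint_vel': [-0.0, -0.002, 0.001, -0.002, -0.001, 0.001, -0.002], 'joint_torque': [-0.001, -88.321, 1.234, -23.617, 0.017, 0.007, 0.0], 'tool_pos': [0.128, -0.56, 0.231], 'eef_rot': [0.994, 0.112, -0.0, -0.001], 'force': [-0.264, -1.059, -0.367], 'wrist_torque': [-0.034, -0.017, -0.034], 'finger_force': 0.0, 'finger_gap': 1.001} 0.0187
scene [ 1.48760915 -0.24893703  0.92283501] [0.34415236 0.26644273 0.53371066 0.72506576] [[546.98433434   0.         290.28177928]
 [  0.         546.98433434 210.93357705]
 [  0.           0.           1.        ]] dict_keys(['pixels', 'depth', 'mtx', 'eye', 'orientation'])
top [0.36899704 0.00327273 1.20974221] [ 0.04782819 -0.05257453 -0.69631678  0.71420678] [[455.32669778   0.         283.37124892]
 [  0.         455.32669778 206.52429541]
 [  0.           0.           1.        ]] dict_keys(['pixels', 'depth', 'mtx', 'eye', 'orientation'])
```

View pics/a.png

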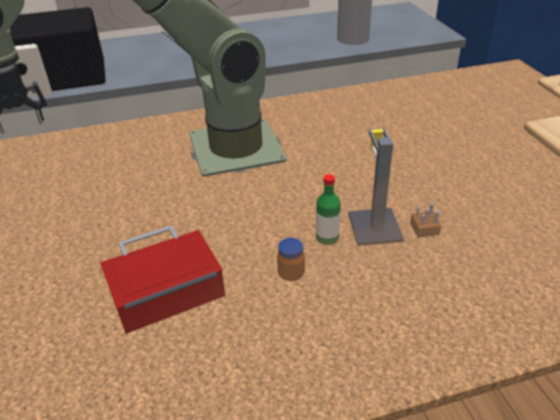

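View pics/b.png

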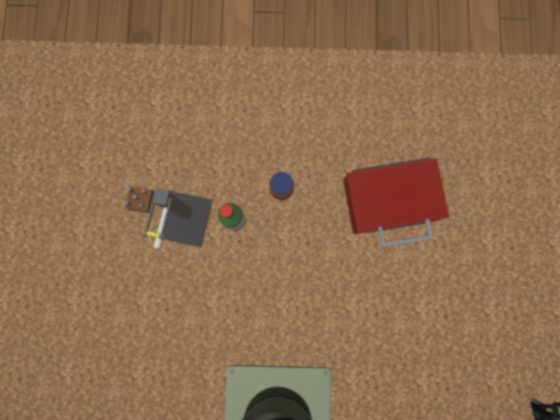

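The scene shows the red box (handle toward the robot, at top px (405,240)), jar at (282,185), bottle at (230,215), stand post at (160,197), with the peg pointing toward the robot to (157,245), and the bit block at (138,200).

Run:
```python
import numpy as np, cv2
from scipy.spatial.transform import Rotation as R
T=np.load("top.npz");S=np.load("scene.npz")
def rect(Q,n):
    r=cv2.minAreaRect((Q[:,:2]*1000).astype(np.float32)); print(n,len(Q),r,'z',np.percentile(Q[:,2],[5,50,95]).round(4))
    return r
for nm,D in(("top",T),("scene",S)):
    P=D["P"].reshape(-1,3);b,g,r=D["p"].reshape(-1,3).astype(int).T;d=D["d"].ravel()>0
    z=P[:,2]
    print(nm,"table z",np.median(z[d&(P[:,0]>.3)&(P[:,0]<.8)&(abs(P[:,1])<.5)]))
    red=d&(r>90)&(g<50)&(b<50)&(z>.078)&(z<.1); rect(P[red],"lid")
    w=d&(P[:,0]>.25)&(P[:,1]>.1)
    rect(P[w&(z>.268)&(z<.285)&(P[:,0]<.8)],"posttop")
    wh=w&(b>150)&(g>150)&(r>150)&(z>.17)&(z<.22)
    Q=P[wh];rect(Q,"peg");print(Q[Q[:,0].argmin()],Q[Q[:,0].argmax()])
    rect(P[w&(r>150)&(g>130)&(b<90)&(z>.19)],"flap")
    rect(P[d&(z>.006)&(z<.02)&w&(P[:,1]>.1)&(P[:,0]<.7)],"base?")
    rect(P[d&(b>90)&(r<70)&(z>.05)&(z<.1)&(P[:,0]>.3)],"jar")
    rect(P[d&(r>150)&(g<60)&(z>.15)&(P[:,0]>.3)],"bottle cap")
    rect(P[d&(P[:,1]>.3)&(z>.02)&(z<.1)&(P[:,0]>.3)&(r>g+15)],"block")
    hd=d&(z>.06)&(z<.1)&(P[:,0]>.2)&(P[:,0]<.6)&(P[:,1]<-.1)&(abs(r-b)<50)&(r<200); rect(P[hd],"handle")
```

```text
top table z 0.0008176011041394204
lid 5275 ((565.8450927734375, -286.0596618652344), (149.93328857421875, 230.6356658935547), 10.62010383605957) z [0.0847 0.0893 0.0933]
posttop 204 ((517.7578735351562, 255.69805908203125), (30.725923538208008, 29.622121810913086), 79.99559783935547) z [0.2696 0.2721 0.2747]
peg 131 ((459.0862121582031, 269.664794921875), (12.214041709899902, 88.15887451171875), 81.99519348144531) z [0.2046 0.2074 0.2103]
[0.41564609 0.2772953  0.2071708 ] [0.50232745 0.2606203  0.2076444 ]
flap 47 ((441.2967834472656, 271.3712463378906), (25.429075241088867, 9.344746589660645), 80.2498779296875) z [0.2517 0.2548 0.2573]
base? 1899 ((475.4119873046875, 425.22021484375), (649.6095581054688, 446.7671203613281), 89.96634674072266) z [0.0064 0.0117 0.0159]
jar 332 ((590.30078125, 4.393560409545898), (51.36019515991211, 50.516685485839844), 15.134754180908203) z [0.0819 0.0853 0.089 ]
bottle cap 2 ((494.7496032714844, 118.03963470458984), (6.377811431884766, 0.0), 139.8330078125) z [0.1898 0.1906 0.1914]
block 500 ((548.2930297851562, 376.5074462890625), (61.1694030761718
[... 834 characters left out ...]
.2535 0.2553]
base? 1709 ((469.094970703125, 515.4354248046875), (432.9658203125, 831.3861083984375), 0.6656237840652466) z [0.0065 0.0122 0.0174]
jar 197 ((590.388427734375, 0.4145164489746094), (41.56850051879883, 51.50473403930664), 30.169174194335938) z [0.082  0.0849 0.0878]
bottle cap 44 ((507.20062255859375, 126.43568420410156), (21.167722702026367, 19.703975677490234), 28.699514389038086) z [0.1872 0.1903 0.193 ]
block 654 ((444.01861572265625, 655.6735229492188), (80.70043182373047, 679.2589721679688), 20.455711364746094) z [0.0223 0.034  0.0617]
handle 317 ((472.1037902832031, -305.5740966796875), (50.83881759643555, 129.16232299804688), 11.567602157592773) z [0.0826 0.0876 0.0912]
```

```bash
cat >> h.py <<'E'
def go(p,yaw,s=None):
    """fractions to bring TCP to p with tool y at yaw (deg)"""
    s=s or bot.sense(); M=R.from_quat(s["eef_rot"]).as_matrix()
    y0=np.arctan2(M[1,1],M[0,1]); dt=(np.radians(yaw)-y0+np.pi)%(2*np.pi)-np.pi
    d=M.T@(np.array(p)-s["tool_pos"])
    print("t",round(s["clock"],2),"pos",np.round(s["tool_pos"],4),"yaw",round(np.degrees(y0),2),"F",np.round(s["force"],1),"gap",round(s["finger_gap"],3))
    print("frac",np.round(d/.4,4),"turn",round(-dt/2,4))
E
python3 - <<'E'
from h import *
go([.4525,-.3085,.16],10.9)
t=np.arange(.1,1.66,.1)
print(np.c_[t,(-192*np.cos(t)+3*np.sin(t)+192)/400,-(192*np.sin(t)+3*np.cos(t)-3)/400].round(4).tolist())
E
```

```text
t 0.2 pos [ 0.1281 -0.5604  0.231 ] yaw -77.12 F [ 0.1 -0.6  0.1] gap 1.001
frac [ 0.9309 -0.4331  0.1778] turn -0.7681
[[0.1, 0.0031, -0.0479], [0.2, 0.0111, -0.0952], [0.3, 0.0237, -0.1415], [0.4, 0.0408, -0.1863], [0.5, 0.0624, -0.2292], [0.6, 0.0881, -0.2697], [0.7, 0.1177, -0.3075], [0.8, 0.151, -0.3421], [0.9, 0.1875, -0.3732], [1.0, 0.227, -0.4005], [1.1, 0.269, -0.4237], [1.2, 0.3131, -0.4426], [1.3, 0.3588, -0.457], [1.4, 0.4058, -0.4668], [1.5, 0.4535, -0.4718], [1.6, 0.5015, -0.4721]]
```

play_rows([
  [0.2, 0.1, -0.04, 0, -0.06],
  [0.2, 0.2, -0.09, 0, -0.12],
  [0.2, 0.3, -0.135, 0, -0.18],
  [0.2, 0.38, -0.175, 0, -0.24],
  [0.2, 0.46, -0.215, 0, -0.3],
])

```text
clock: 0.62
tool_pos: [0.2902, -0.4337, 0.2314]
eef_rot: [0.915, 0.404, 0.0, -0.0]
force: [1.3, -0.9, 0.0]
finger_gap: 0.401
finger_force: 0.0
```

```bash
python3 -c "
from h import *
go([.4525,-.3085,.16],10.9)"
```

```text
t 0.62 pos [ 0.2902 -0.4337  0.2314] yaw -42.34 F [ 1.3 -0.9  0. ] gap 0.401
frac [0.5044 0.089  0.1787] turn -0.4646
```

play_rows([
  [0.2, 0.1, 0.02, 0.03, -0.06],
  [0.2, 0.2, 0.035, 0.06, -0.12],
  [0.2, 0.3, 0.053, 0.09, -0.18],
  [0.2, 0.4, 0.07, 0.12, -0.24],
  [0.2, 0.504, 0.089, 0.179, -0.3],
])

```text
clock: 1.03
tool_pos: [0.4469, -0.3151, 0.1646]
eef_rot: [0.755, 0.656, 0.001, 0.001]
force: [-0.1, -1.2, 0.2]
finger_gap: 0.402
finger_force: 0.0
```

play_rows([
  [0.2, 0, 0, 0, -0.06],
  [0.2, 0, 0, 0, -0.12],
  [0.2, 0, 0, 0, -0.165],
  [0.2, 0, 0, 0, -0.165],
])

```text
clock: 1.37
tool_pos: [0.4446, -0.3168, 0.1639]
eef_rot: [0.637, 0.771, 0.0, -0.0]
force: [0.3, -0.1, 0.5]
finger_gap: 0.4
finger_force: 0.0
```

```bash
python3 -c "
from h import *
go([.4525,-.3085,.065],10.9)
s=bot.sense();c=bot.read_camera('wrist');np.save('mount',c['mount']);print(np.round(c['mount'],4),c['mtx']);cv2.imwrite('pics/w1.png',c['pixels'])"
```

```text
t 1.37 pos [ 0.4446 -0.3168  0.1639] yaw 10.8 F [ 0.3 -0.1  0.5] gap 0.4
frac [0.0165 0.0233 0.2473] turn -0.0009
[[ 7.000e-04  9.651e-01  2.618e-01  6.540e-02]
 [ 1.000e+00 -6.000e-04 -6.000e-04  1.500e-03]
 [-4.000e-04  2.618e-01 -9.651e-01 -1.421e-01]
 [ 0.000e+00  0.000e+00  0.000e+00  1.000e+00]] [[325.1922621    0.         276.04191221]
 [  0.         325.1922621  211.29674735]
 [  0.           0.           1.        ]]
```

View pics/w1.png

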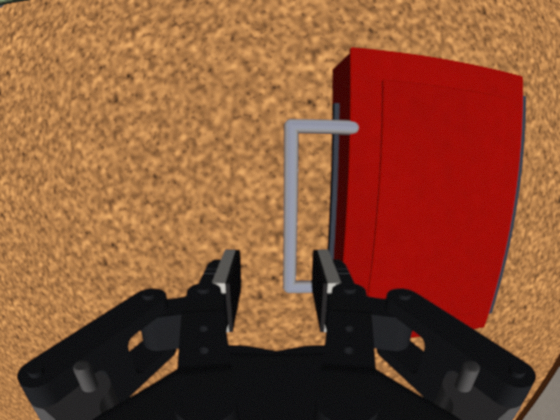

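The wrist view shows the handle bar at u≈291, v 120–290, just right of the finger midline (276) and between the fingers. This agrees with the top-camera estimate.

play_rows([
  [0.2, 0.0165, 0.026, 0.05, 0],
  [0.2, 0.0165, 0.026, 0.13, 0],
  [0.2, 0.0165, 0.026, 0.2, 0],
  [0.2, 0.0165, 0.026, 0.247, 0],
  [0.2, 0.0165, 0.026, 0.247, 0],
])

```text
clock: 1.83
tool_pos: [0.4524, -0.3076, 0.0624]
eef_rot: [0.64, 0.768, -0.0, -0.002]
force: [-0.3, 0.2, -0.7]
finger_gap: 0.4
finger_force: 0.0
```

play_rows([
  [1, 0, 0, 0, 0],
  [1, 0, 0, 0, 0],
  [1, 0, 0, 0, 0],
  [1, 0, 0, 0, 0],
], squeeze=40)

```text
clock: 2.17
tool_pos: [0.4533, -0.3088, 0.0667]
eef_rot: [0.64, 0.769, -0.0, 0.0]
force: [-5.6, 0.6, 2.3]
finger_gap: 0.095
finger_force: 39.2
```

play_rows([
  [1, 0, 0.003, -0.048, 0],
  [1, 0, 0.011, -0.095, 0],
  [1, 0, 0.024, -0.1415, 0],
  [1, 0, 0.041, -0.186, 0],
  [1, 0, 0.0624, -0.229, 0],
])

```text
clock: 2.58
tool_pos: [0.477, -0.3043, 0.1591]
eef_rot: [0.64, 0.768, -0.001, -0.001]
force: [-2.7, -1.7, -4.6]
finger_gap: 0.1
finger_force: 38.9
```

```bash
python3 -c "
from h import *
go([.4525+.025*.982,-.3085+.025*.19,.065+.0917],10.9)"
```

```text
t 2.58 pos [ 0.477  -0.3043  0.1591] yaw 10.43 F [-2.7 -1.7 -4.6] gap 0.1
frac [0.0013 0.0004 0.006 ] turn -0.0041
```

play_rows([
  [1, 0, 0.026, -0.0405, 0],
  [1, 0, 0.055, -0.078, 0],
  [1, 0, 0.0886, -0.113, 0],
  [1, 0, 0.125, -0.144, 0],
  [1, 0, 0.1646, -0.1713, 0],
])

```text
clock: 3.0
tool_pos: [0.5416, -0.2922, 0.2287]
eef_rot: [0.64, 0.768, -0.001, -0.0]
force: [-8.3, -1.8, 10.2]
finger_gap: 0.097
finger_force: 40.7
```

play_rows([
  [1, 0, 0.042, -0.023, 0],
  [1, 0, 0.086, -0.042, 0],
  [1, 0, 0.132, -0.0565, 0],
  [1, 0, 0.179, -0.066, 0],
  [1, 0, 0.2265, -0.071, 0],
])

```text
clock: 3.42
tool_pos: [0.6327, -0.2749, 0.2569]
eef_rot: [0.64, 0.769, 0.001, 0.001]
force: [-2.0, -0.7, 2.7]
finger_gap: 0.095
finger_force: 40.7
```

play_rows([
  [1, 0, 0.024, 0, 0],
  [1, 0, 0.048, 0, 0],
  [1, 0, 0.062, 0, 0],
  [1, 0, 0.062, 0, 0],
])

```text
clock: 3.75
tool_pos: [0.6575, -0.2702, 0.2559]
eef_rot: [0.639, 0.769, 0.001, 0.001]
force: [1.2, 0.9, 5.5]
finger_gap: 0.098
finger_force: 41.9
```

```bash
python3 -c "
from h import *
go([.641,-.272,.254],10.9)"
```

```text
t 3.75 pos [ 0.6575 -0.2702  0.2559] yaw 10.53 F [1.2 0.9 5.5] gap 0.098
frac [ 0.0032 -0.0415  0.0045] turn -0.0032
```

play_rows([
  [0.2, 0, 0, 0, 0],
  [0.2, 0, 0, 0, 0],
  [0.2, 0, 0, 0, 0],
  [0.2, 0, 0, -0.08, 0],
  [0.2, 0, 0, -0.16, 0],
])

```text
clock: 4.17
tool_pos: [0.6556, -0.2707, 0.3184]
eef_rot: [0.639, 0.769, -0.0, -0.001]
force: [1.1, -1.0, 1.0]
finger_gap: 0.398
finger_force: 0.0
```

play_rows([
  [0.2, 0, -0.08, -0.06, 0],
  [0.2, 0, -0.18, -0.06, 0],
  [0.2, 0, -0.28, -0.06, 0],
  [0.2, 0, -0.38, -0.06, 0],
  [0.2, 0, -0.38, -0.06, 0],
])

```text
clock: 4.58
tool_pos: [0.5015, -0.2999, 0.3428]
eef_rot: [0.64, 0.768, -0.001, -0.0]
force: [0.2, -0.9, 1.7]
finger_gap: 0.403
finger_force: 0.0
```

Run:
```python
from h import *
go([.57,-.352,.15],10.9)
p,P,d=cloud("top"); np.savez("top2",p=p,P=P,d=d)
cv2.imwrite("pics/c.png",cv2.resize(p[120:300,300:500],None,fx=3,fy=3))
```

```text
t 4.58 pos [ 0.5015 -0.2999  0.3428] yaw 10.34 F [ 0.2 -0.9  1.7] gap 0.403
frac [-0.1581  0.1462  0.4819] turn -0.0049
```

View pics/c.png

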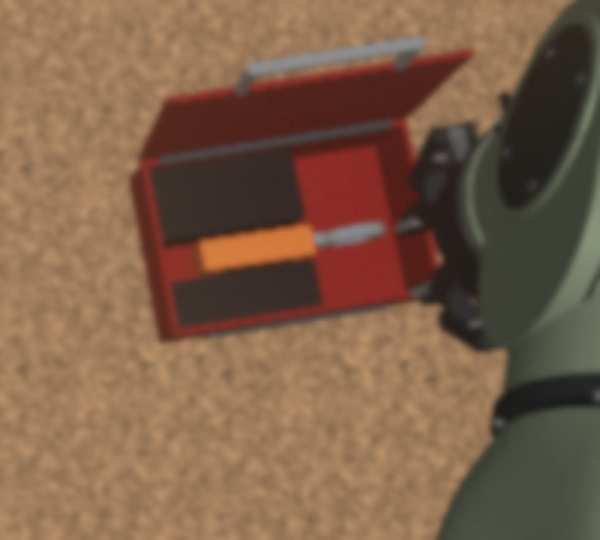

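The lid stands open. The orange grip spans crop px (197–315, 225–270) and the ring lies to its right, at crop (345,235).

Run:
```python
from h import *
def an(n):
    D=np.load(n) if isinstance(n,str) else n
    P=D["P"];b,g,r=[D["p"][...,i].astype(int) for i in range(3)];z=P[...,2]
    m=(r>170)&(g>90)&(b<100)&(z>.025)&(z<.06)&(P[...,1]<-.1)&(P[...,0]>.4)
    Q=P[m];rr=cv2.minAreaRect((Q[:,:2]*1000).astype(np.float32));print(rr,np.percentile(Q[:,2],[5,50,95]))
    c=np.array(rr[0])/1000
    q=(abs(r-b)<40)&(r>90)&(z>.03)&(z<.075)&(np.hypot(P[...,0]-.57,P[...,1]+.352)<.06)
    Q=P[q];rr=cv2.minAreaRect((Q[:,:2]*1000).astype(np.float32));print(len(Q),rr,np.percentile(Q[:,2],[5,50,95]),Q.mean(0))
an("top2.npz")
```

```text
((553.910400390625, -266.2514343261719), (25.663455963134766, 97.11795043945312), 10.368961334228516) [0.04561562 0.04894494 0.05302009]
96 ((568.47900390625, -346.4339599609375), (10.401012420654297, 58.01936340332031), 10.734173774719238) [0.03919622 0.05555441 0.06308112] [ 0.56737199 -0.34374938  0.05317023]
```

```bash
python3 -c "
from h import *
go([.5667,-.3341,.0215],10.6)"
```

```text
t 4.63 pos [ 0.5022 -0.3005  0.3434] yaw 10.3 F [-2.7 -1.2 -0.1] gap 0.402
frac [-0.1098  0.1447  0.8049] turn -0.0026
```

play_rows([
  [0.2, -0.04, 0.05, 0.08, 0],
  [0.2, -0.08, 0.1, 0.16, 0],
  [0.2, -0.11, 0.145, 0.24, 0],
  [0.2, -0.11, 0.145, 0.34, 0],
  [0.2, -0.11, 0.145, 0.42, 0],
])

```text
clock: 5.05
tool_pos: [0.5721, -0.3307, 0.1711]
eef_rot: [0.639, 0.769, 0.0, -0.001]
force: [1.3, 0.8, -0.3]
finger_gap: 0.402
finger_force: 0.0
```

Run:
```python
from h import *
go([.5667,-.3341,.0215],10.6)
s=bot.sense();c=bot.read_camera('wrist');cv2.imwrite('pics/w2.png',c['pixels'])
# expected pixels of ring top centre & neck
Mt=np.eye(4);Mt[:3,:3]=R.from_quat(s['eef_rot']).as_matrix();Mt[:3,3]=s['tool_pos']
C=Mt@np.array(c['mount']);K=np.array(c['mtx'])
for w in([.570,-.3518,.061],[.5667,-.3341,.055],[.5632,-.3154,.049],[.5446,-.2172,.049]):
    q=np.linalg.inv(C)@np.r_[w,1];v=np.array([q[0],-q[1],-q[2]]);r=np.hypot(v[0],v[1]);t=np.arctan2(r,v[2])
    print(K[0,2]+K[0,0]*t*v[0]/r,K[1,2]+K[1,1]*t*v[1]/r)
```

```text
t 5.05 pos [ 0.5721 -0.3307  0.1711] yaw 10.54 F [ 1.3  0.8 -0.3] gap 0.402
frac [-0.0063 -0.0147  0.374 ] turn -0.0005
266.8356482869179 231.85459459237128
266.8727040849382 208.72307321813733
266.9171396947425 184.59387007326583
266.3198684196853 63.08593898346953
```

View pics/w2.png

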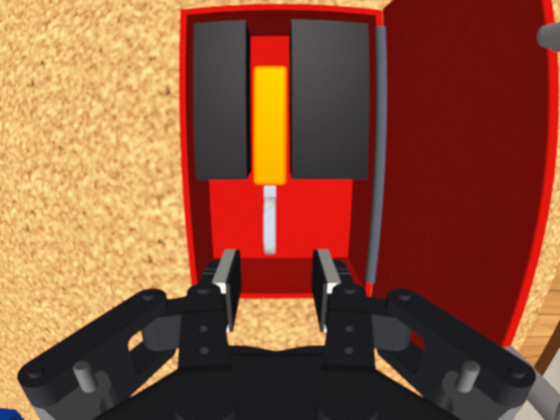

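The ring shows at u≈270, v 187–253, and the grip starts at v≈185. That is within 3 px of the prediction, so I descend with a small correction.

play_rows([
  [0.2, -0.006, -0.01, 0.09, 0],
  [0.2, -0.006, -0.01, 0.18, 0],
  [0.2, -0.006, -0.01, 0.27, 0],
  [0.2, -0.006, -0.01, 0.34, 0],
  [0.2, -0.006, -0.01, 0.374, 0],
])

```text
clock: 5.52
tool_pos: [0.5678, -0.3339, 0.0223]
eef_rot: [0.639, 0.769, -0.0, -0.001]
force: [0.1, 0.6, -0.0]
finger_gap: 0.406
finger_force: 0.0
```

play_rows([
  [1, 0, 0, 0, 0],
  [1, 0, 0, 0, 0],
  [1, 0, 0, 0, 0],
  [1, 0, 0, 0, 0],
  [1, 0, 0, 0, 0],
], squeeze=120)

```text
clock: 5.93
tool_pos: [0.5695, -0.3348, 0.0262]
eef_rot: [0.639, 0.769, 0.0, 0.001]
force: [-0.1, 0.2, 10.3]
finger_gap: 0.091
finger_force: 118.5
```

play_rows([
  [1, 0, 0, -0.02, 0],
  [1, 0, 0, -0.05, 0],
  [1, 0, 0, -0.09, 0],
  [1, 0, 0, -0.14, 0],
  [1, 0, 0, -0.19, 0],
])

```text
clock: 6.35
tool_pos: [0.5685, -0.3341, 0.1023]
eef_rot: [0.639, 0.769, 0.0, 0.0]
force: [0.7, -0.4, -3.3]
finger_gap: 0.093
finger_force: 117.2
```

play_rows([
  [1, 0, 0, -0.05, 0],
  [1, 0, 0, -0.11, 0],
  [1, 0, 0, -0.17, 0],
  [1, 0, 0, -0.22, 0],
  [1, 0, 0, -0.22, 0],
])

```text
clock: 6.77
tool_pos: [0.5698, -0.3346, 0.1937]
eef_rot: [0.639, 0.769, 0.001, 0.003]
force: [0.5, -0.5, -1.8]
finger_gap: 0.092
finger_force: 117.5
```

Run:
```python
from h import *
go([.45,-.1,.2],0)
s=bot.sense();c=bot.read_camera('scene');cv2.imwrite('pics/d.png',cv2.resize(c['pixels'][150:370,60:340],None,fx=2.5,fy=2.5))
```

```text
t 6.77 pos [ 0.5698 -0.3346  0.1937] yaw 10.53 F [ 0.5 -0.5 -1.8] gap 0.092
frac [ 0.6313 -0.1873 -0.019 ] turn 0.0919
```

View pics/d.png

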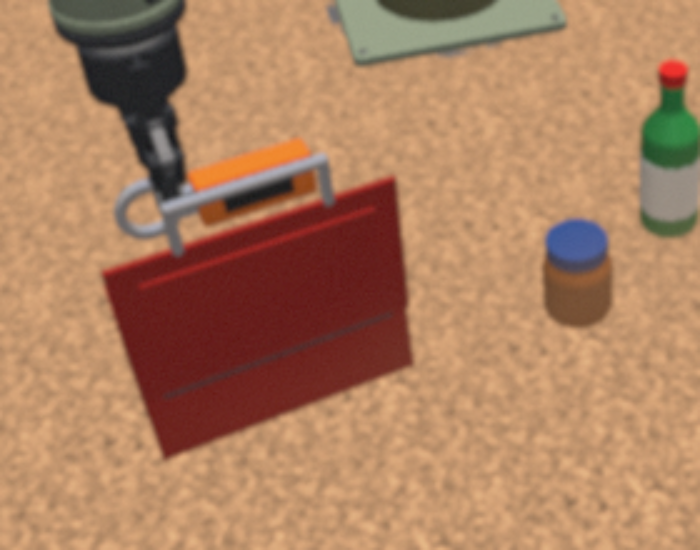

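The wrench is held level above the open box: the ring is at crop (140,210) and the grip runs right from (190,185).

```bash
python3 -c "
from h import *
go([.4434,-.132,.06],-11)"
```

```text
t 6.82 pos [ 0.5692 -0.3344  0.1911] yaw 10.54 F [ 1.  -0.1 -3.9] gap 0.093
frac [ 0.5556 -0.2176  0.326 ] turn 0.188
```

play_rows([
  [1, 0.06, -0.025, 0, 0.03],
  [1, 0.14, -0.055, 0, 0.07],
  [1, 0.22, -0.09, 0, 0.11],
  [1, 0.3, -0.12, 0, 0.15],
  [1, 0.38, -0.15, 0, 0.188],
])

```text
clock: 7.23
tool_pos: [0.48, -0.1945, 0.1881]
eef_rot: [0.773, 0.634, -0.0, -0.001]
force: [0.6, 0.9, -3.0]
finger_gap: 0.097
finger_force: 117.5
```

```bash
python3 -c "
from h import *
go([.4434,-.132,.06],-11)"
```

```text
t 7.23 pos [ 0.48   -0.1945  0.1881] yaw -11.28 F [ 0.6  0.9 -3. ] gap 0.097
frac [ 0.1352 -0.1199  0.3204] turn -0.0025
```

play_rows([
  [1, 0.045, -0.04, 0.06, 0],
  [1, 0.09, -0.08, 0.13, 0],
  [1, 0.135, -0.12, 0.21, 0],
  [1, 0.135, -0.12, 0.28, 0],
  [1, 0.135, -0.12, 0.34, 0],
])

```text
clock: 7.65
tool_pos: [0.444, -0.1322, 0.0509]
eef_rot: [0.771, 0.637, -0.0, -0.001]
force: [1.4, -0.8, -2.8]
finger_gap: 0.091
finger_force: 117.5
```

play_rows([
  [1, 0, 0, 0.02, 0],
  [1, 0, 0, 0.04, 0],
  [1, 0, 0, 0.06, 0],
  [1, 0, 0, 0.075, 0],
  [1, 0, 0, 0.075, 0],
])

```text
clock: 8.07
tool_pos: [0.445, -0.1337, 0.022]
eef_rot: [0.772, 0.636, 0.0, -0.0]
force: [0.2, -0.6, -2.2]
finger_gap: 0.093
finger_force: 117.5
```

```bash
python3 -c "
from h import *
go([.4434,-.132,.02],-11)"
```

```text
t 8.07 pos [ 0.445  -0.1337  0.022 ] yaw -11.02 F [ 0.2 -0.6 -2.2] gap 0.093
frac [ 0.0033 -0.0047  0.005 ] turn -0.0002
```

play_rows([
  [1, 0, 0, 0.004, 0],
  [1, 0, 0, 0.007, 0],
  [1, 0, 0, 0.007, 0],
])

```text
clock: 8.32
tool_pos: [0.4453, -0.1338, 0.021]
eef_rot: [0.772, 0.636, 0.0, 0.001]
force: [-3.9, -0.4, 25.4]
finger_gap: 0.092
finger_force: 121.7
```

play_rows([
  [0.5, 0, 0, 0, 0],
  [0.2, 0, 0, 0, 0],
  [0.2, 0, 0, 0, 0],
  [0.2, 0, 0, 0, 0],
  [0.2, 0, 0, 0, 0],
])

```text
clock: 8.73
tool_pos: [0.4451, -0.1336, 0.0196]
eef_rot: [0.772, 0.636, 0.0, 0.0]
force: [0.4, -0.5, 0.9]
finger_gap: 0.398
finger_force: 0.0
```

play_rows([
  [0.2, 0, 0, -0.06, 0],
  [0.2, 0, 0, -0.15, 0],
  [0.2, 0, 0, -0.24, 0],
  [0.2, 0, 0, -0.32, 0],
  [-0.2, 0, 0, -0.32, 0],
])

```text
clock: 9.15
tool_pos: [0.4465, -0.134, 0.1523]
eef_rot: [0.772, 0.636, 0.002, 0.003]
force: [0.4, -0.4, -0.7]
finger_gap: 0.521
finger_force: 0.0
```

```bash
cat >> h.py <<'E'
def wrench(lo,hi,box,n="top"):
    p,P,d=cloud(n);b,g,r=[p[...,i].astype(int) for i in range(3)];z=P[...,2]
    B=(P[...,0]>box[0])&(P[...,0]<box[1])&(P[...,1]>box[2])&(P[...,1]<box[3])
    Q=P[(r>170)&(g>90)&(b<100)&(z>lo)&(z<hi)&B]
    rr=cv2.minAreaRect((Q[:,:2]*1000).astype(np.float32));print("grip",len(Q),np.round(rr[0],1),np.round(rr[1],1),round(rr[2],2),np.percentile(Q[:,2],[5,50,95]).round(4))
    return p
E
python3 - <<'E'
from h import *
p=wrench(.03,.06,(.3,.6,-.2,.06))
go([.457,-.06,.09],-11)
cv2.imwrite('pics/e.png',p)
E
```

```text
grip 405 [457.8 -65.6] [98.2 27.4] 79.26 [0.0403 0.0439 0.048 ]
t 9.2 pos [ 0.4459 -0.134   0.1499] yaw -11.04 F [ 0.  -1.1 -1. ] gap 0.592
frac [ 0.1869 -0.0089  0.1498] turn -0.0003
```

View pics/e.png

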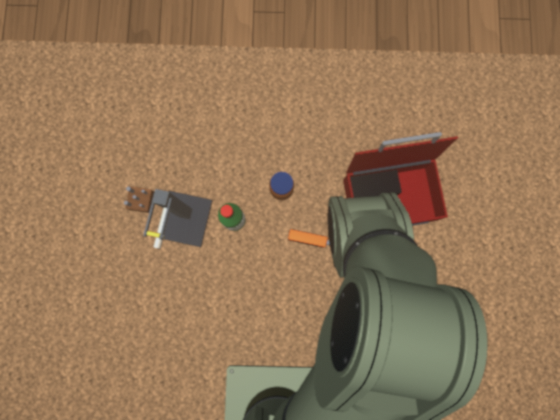

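The wrench stands on the bench, grip at px (290–327, 239). Next I measure the stand more exactly while moving in for the regrasp.

Run:
```python
from h import *
go([.4588,-.0607,.012],-10.7)
post=[]
for n in("top","scene","top"):
    p,P,d=cloud(n); b,g,r=[p[...,i].astype(int) for i in range(3)];z=P[...,2]
    loc=np.hypot(P[...,0]-.5,P[...,1]-.26)<.2
    Q=P[loc&(z>.268)&(z<.28)];rr=cv2.minAreaRect((Q[:,:2]*1000).astype(np.float32));print(n,"post",rr)
    Q=P[loc&(z>.008)&(z<.017)&(abs(r-b)<25)];
    if len(Q)>50: print("base",cv2.minAreaRect((Q[:,:2]*1000).astype(np.float32)))
    Q=P[loc&(np.minimum(np.minimum(r,g),b)>150)&(z>.19)&(z<.215)]
    if len(Q)>30:
        m=np.median(Q,0);Q=Q[np.linalg.norm(Q-m,axis=1)<.06]
        l=cv2.fitLine((Q[:,:2]*1000).astype(np.float32),cv2.DIST_HUBER,0,.01,.01).ravel();print("peg",l,np.degrees(np.arctan2(l[1],l[0])))
```

```text
t 9.2 pos [ 0.4459 -0.134   0.1499] yaw -11.04 F [ 0.  -1.1 -1. ] gap 0.592
frac [ 0.1861 -0.005   0.3448] turn -0.003
top post ((517.7311401367188, 255.3520050048828), (30.51698875427246, 30.002182006835938), 79.34394836425781)
base ((505.73126220703125, 276.9042053222656), (156.32521057128906, 127.47924041748047), 79.67679595947266)
peg [ 9.8740590e-01 -1.5820736e-01  4.5826212e+02  2.6889767e+02] -9.1028595
scene post ((517.584228515625, 256.0445556640625), (29.823566436767578, 35.90683364868164), 80.70867919921875)
base ((496.24346923828125, 208.97515869140625), (214.14373779296875, 130.4413299560547), 80.66465759277344)
top post ((517.7576904296875, 255.56549072265625), (31.09062957763672, 30.034709930419922), 78.33182525634766)
base ((506.1275634765625, 277.82891845703125), (157.27273559570312, 127.12091064453125), 79.07576751708984)
peg [ 9.8745406e-01 -1.5790661e-01  4.5883673e+02  2.6868063e+02] -9.085409
```

play_rows([
  [-0.2, 0.09, -0.004, 0, 0],
  [-0.2, 0.18, -0.008, 0.02, 0],
  [-0.2, 0.187, -0.008, 0.1, 0],
  [-0.2, 0.187, -0.008, 0.18, 0],
  [-0.2, 0.187, -0.008, 0.2, 0],
])

```text
clock: 9.77
tool_pos: [0.4543, -0.0586, 0.0635]
eef_rot: [0.771, 0.637, -0.002, -0.002]
force: [-0.2, 0.8, -1.2]
finger_gap: 0.603
finger_force: 0.0
```

Run:
```python
from h import *
go([.4588,-.0607,.012],-10.7)
```

```text
t 9.77 pos [ 0.4543 -0.0586  0.0635] yaw -10.9 F [-0.2  0.8 -1.2] gap 0.603
frac [-0.003   0.0127  0.1287] turn -0.0017
```

play_rows([
  [-0.2, -0.003, 0.012, 0.04, 0],
  [-0.2, -0.003, 0.012, 0.1, 0],
  [-0.2, -0.003, 0.012, 0.128, 0],
  [-0.2, -0.003, 0.012, 0.128, 0],
])

```text
clock: 10.1
tool_pos: [0.4595, -0.0617, 0.0145]
eef_rot: [0.772, 0.636, -0.001, -0.001]
force: [-0.9, 0.6, 0.3]
finger_gap: 0.598
finger_force: 0.0
```

play_rows([
  [1, 0, 0, 0, 0],
  [1, 0, 0, 0, 0],
  [1, 0, 0, 0, 0],
  [1, 0, 0, 0, 0],
  [1, 0, 0, 0, 0],
], squeeze=80)

```text
clock: 10.52
tool_pos: [0.4608, -0.0618, 0.0174]
eef_rot: [0.772, 0.636, 0.0, 0.0]
force: [-3.0, 0.5, 10.8]
finger_gap: 0.313
finger_force: 80.2
```

play_rows([
  [1, 0, 0, -0.03, 0],
  [1, 0, 0, -0.1, 0],
  [1, 0, 0, -0.2, 0],
  [1, 0, 0, -0.3, 0],
  [1, 0, 0, -0.4, 0],
])

```text
clock: 10.93
tool_pos: [0.46, -0.0616, 0.1789]
eef_rot: [0.772, 0.636, 0.0, 0.0]
force: [1.4, -1.0, -2.4]
finger_gap: 0.311
finger_force: 79.4
```

play_rows([
  [1, 0, 0, -0.08, 0],
  [1, 0, 0, -0.16, 0],
  [1, 0, 0, -0.24, 0],
  [1, 0, 0, -0.25, 0],
  [1, 0, 0, -0.25, 0],
])

```text
clock: 11.35
tool_pos: [0.4609, -0.0618, 0.2781]
eef_rot: [0.772, 0.636, 0.001, 0.001]
force: [0.2, -0.7, -3.9]
finger_gap: 0.311
finger_force: 79.9
```

Run:
```python
from h import *
go([.407,.371,.265],-10.5)
wrench(.2,.35,(.3,.6,-.2,.1)); wrench(.2,.35,(.3,.6,-.2,.1),"scene")
```

```text
t 11.35 pos [ 0.4609 -0.0618  0.2781] yaw -11.03 F [ 0.2 -0.7 -3.9] gap 0.311
frac [ 1.0363 -0.3392  0.0318] turn -0.0046Traceback (most recent call last):
  File "<stdin>", line 3, in <module>
  File "h.py", line 22, in wrench
    rr=cv2.minAreaRect((Q[:,:2]*1000).astype(np.float32));print("grip",len(Q),np.round(rr[0],1),np.round(rr[1],1),round(rr[2],2),np.percentile(Q[:,2],[5,50,95]).round(4))
                                                                                                                                 ~~~~~~~~~~~~~^^^^^^^^^^^^^^^^^^
    return _quantile_unchecked(
        a, q, axis, out, overwrite_input, method, keepdims, weights)
    return _ureduce(a,
                    func=_quantile_ureduce_func,
    ...<5 lines>...
                    overwrite_input=overwrite_input,
                    method=method)
    r = func(a, **kwargs)
    result = _quantile(arr,
                       quantiles=q,
    ...<2 lines>...
                       out=out,
                       weights=wgt)
    slices_having_nans = np.isnan(arr[-1, ...])
                                  ~~~^^^^^^^^^
IndexError: index -1 is out of bounds for axis 0 with size 0
```

play_rows([
  [1, 0.06, -0.05, 0, 0],
  [1, 0.14, -0.1, 0, 0],
  [1, 0.22, -0.16, 0, 0],
  [1, 0.31, -0.22, 0, 0],
  [1, 0.4, -0.27, 0, 0],
])

```text
clock: 11.82
tool_pos: [0.3835, 0.1158, 0.2753]
eef_rot: [0.772, 0.636, -0.001, -0.0]
force: [1.7, 1.9, -4.0]
finger_gap: 0.311
finger_force: 79.8
```

play_rows([
  [1, 0.09, -0.02, 0, 0],
  [1, 0.18, -0.04, 0, 0],
  [1, 0.27, -0.05, 0, 0],
  [1, 0.36, -0.06, 0, 0],
  [1, 0.45, -0.07, 0, 0],
])

```text
clock: 12.23
tool_pos: [0.3916, 0.2985, 0.275]
eef_rot: [0.772, 0.636, -0.001, 0.0]
force: [0.7, 0.0, -2.4]
finger_gap: 0.314
finger_force: 79.9
```

```bash
cat >> h.py <<'E'
def st(sx,z=.1894,L=.0913,yaw=-10.5):
    a=np.radians(yaw);p=np.array([.5177,.2561])+sx*np.array([np.cos(a),np.sin(a)])+L*np.array([-np.sin(a),np.cos(a)])
    go([*p,z],yaw)
E
python3 - <<'E'
from h import *
st(-.135)
E
```

```text
t 12.23 pos [0.3916 0.2985 0.275 ] yaw -10.98 F [ 0.7  0.  -2.4] gap 0.314
frac [ 0.1818 -0.0095  0.2135] turn -0.0042
```

play_rows([
  [1, 0.08, -0.005, 0, -0.004],
  [1, 0.15, -0.01, 0, -0.004],
  [1, 0.182, -0.01, 0.06, -0.004],
  [1, 0.182, -0.01, 0.14, -0.004],
  [1, 0.182, -0.01, 0.2, -0.004],
])

```text
clock: 12.65
tool_pos: [0.4011, 0.3691, 0.1927]
eef_rot: [0.769, 0.64, -0.002, -0.0]
force: [0.8, -0.4, -3.9]
finger_gap: 0.311
finger_force: 80.0
```

play_rows([
  [1, 0, 0, 0.012, 0],
  [1, 0, 0, 0.012, 0],
  [1, 0, 0, 0.012, 0],
])

```text
clock: 12.9
tool_pos: [0.4024, 0.3693, 0.1921]
eef_rot: [0.769, 0.639, 0.0, -0.0]
force: [-0.0, -0.1, -1.8]
finger_gap: 0.313
finger_force: 79.7
```

Run:
```python
from h import *
st(-.135)
a=np.radians(-10.5);ex=np.array([np.cos(a),np.sin(a)]);ey=np.array([-ex[1],ex[0]])
ims=[]
for n in("top","scene"):
    p,P,d=cloud(n);ims.append(p);b,g,r=[p[...,i].astype(int) for i in range(3)]
    Q=P-np.array([.5177,.2561,0]);S=np.stack([Q[...,:2]@ex,Q[...,:2]@ey,P[...,2]],-1)
    B=(d>0)&(S[...,0]>-.19)&(S[...,0]<-.09)&(S[...,2]>.14)&(S[...,2]<.26)
    o=B&(r>150)&(g>80)&(b<100);print(n,"orange",o.sum(),np.percentile(S[o],[3,50,97],axis=0).round(4).tolist() if o.any() else "")
    gr=B&(abs(r-b)<35)&(S[...,1]>-.045)&(S[...,1]<.02)&(S[...,0]<-.12);print("ring",gr.sum(),np.percentile(S[gr],[3,50,97],axis=0).round(4).tolist() if gr.any() else "")
t=cv2.resize(ims[0][150:290,90:290],(570,400));s=cv2.resize(ims[1][100:240,310:450],(400,400))
cv2.imwrite("pics/f.png",np.hstack([t,s])[:, :800] if t.shape[1]+400<=800 else np.hstack([cv2.resize(t,(400,280)),cv2.resize(s,(280,280))]))
```

```text
t 12.9 pos [0.4024 0.3693 0.1921] yaw -10.55 F [-0.  -0.1 -1.8] gap 0.313
frac [ 0.0025 -0.0025  0.0067] turn -0.0004
top orange 330 [[-0.1475, 0.0375, 0.2151], [-0.1346, 0.0625, 0.2187], [-0.1217, 0.0897, 0.2217]]
ring 125 [[-0.1392, -0.0283, 0.185], [-0.1342, -0.0073, 0.2263], [-0.1298, 0.0179, 0.2322]]
scene orange 204 [[-0.1468, 0.0415, 0.1792], [-0.1266, 0.075, 0.2184], [-0.1188, 0.1336, 0.2222]]
ring 103 [[-0.1377, -0.0272, 0.18], [-0.1319, -0.0154, 0.2139], [-0.1271, 0.0063, 0.2317]]
```

View pics/f.png

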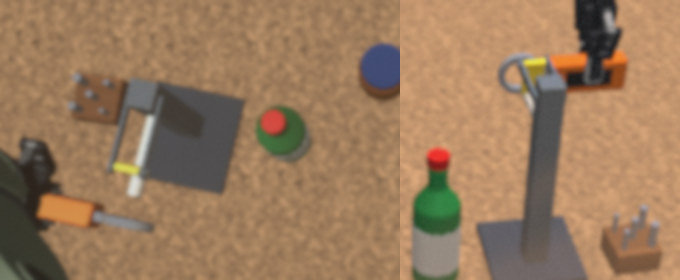

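The ring is in line: its outer edge is at stand y −28 mm and its centre about 3 mm above the axis. The views show it in front of the peg tip with the grip on the bit-block side. I lower it 3 mm and push in.

play_rows([
  [1, 0.005, 0, 0.007, 0],
  [1, 0.006, 0.03, 0.007, 0],
  [1, 0.006, 0.065, 0.007, 0],
  [1, 0.006, 0.1, 0.007, 0],
  [1, 0.006, 0.13, 0.007, 0],
])

```text
clock: 13.42
tool_pos: [0.455, 0.3621, 0.1894]
eef_rot: [0.769, 0.639, 0.001, 0.0]
force: [0.9, -1.3, -2.5]
finger_gap: 0.31
finger_force: 79.9
```

play_rows([
  [1, 0, 0.025, 0, 0],
  [1, 0, 0.05, 0, 0],
  [1, 0, 0.075, 0, 0],
  [1, 0, 0.075, 0, 0],
])

```text
clock: 13.75
tool_pos: [0.4851, 0.356, 0.1891]
eef_rot: [0.77, 0.638, 0.001, 0.0]
force: [-0.2, -0.1, -4.0]
finger_gap: 0.316
finger_force: 79.9
```

Run:
```python
from h import *
st(-.026)
```

```text
t 13.75 pos [0.4851 0.356  0.1891] yaw -10.65 F [-0.2 -0.1 -4. ] gap 0.316
frac [-0.0022  0.0607 -0.0008] turn -0.0013
```

play_rows([
  [1, 0, 0.02, 0, 0],
  [1, 0, 0.04, 0, 0],
  [1, 0, 0.061, 0, 0],
  [1, 0, 0.061, 0, 0],
  [1, 0, 0.061, 0, 0],
])

```text
clock: 14.17
tool_pos: [0.5075, 0.352, 0.1886]
eef_rot: [0.769, 0.639, -0.0, -0.0]
force: [0.2, -0.5, -2.5]
finger_gap: 0.316
finger_force: 80.0
```

```bash
cat >> h.py <<'E'
def flap():
    a=np.radians(-10.5);ex=np.array([np.cos(a),np.sin(a)]);ey=np.array([-ex[1],ex[0]])
    for n in("top","scene"):
        p,P,d=cloud(n);b,g,r=[p[...,i].astype(int) for i in range(3)]
        Q=P-np.array([.5177,.2561,0]);S=np.stack([Q[...,:2]@ex,Q[...,:2]@ey,P[...,2]],-1)
        B=(d>0)&(abs(S[...,0]+.06)<.08)
        m=B&(r>140)&(g>130)&(b<90)&(S[...,2]>.2)&(abs(S[...,1])<.03);print(n,"flap",m.sum(),np.percentile(S[m],[5,50,95],axis=0).round(3).tolist() if m.any() else "")
        m=B&(abs(r-b)<35)&(S[...,1]>-.045)&(S[...,1]<.0)&(S[...,0]>-.09)&(S[...,0]<-.016)&(S[...,2]<.232)&(S[...,2]>.15);print("ring",m.sum(),np.percentile(S[m],[5,50,95],axis=0).round(3).tolist() if m.any() else "")
        m=B&(r>150)&(g>80)&(g<.75*r)&(b<100)&(S[...,2]>.03)&(abs(S[...,1])<.17);print("orange",m.sum(),np.percentile(S[m],[5,50,95],axis=0).round(3).tolist() if m.any() else "")
    return p
E
python3 - <<'E'
from h import *
st(-.026);flap()
E
```

```text
t 14.17 pos [0.5075 0.352  0.1886] yaw -10.57 F [ 0.2 -0.5 -2.5] gap 0.316
frac [-0.0029  0.0037 -0.0019] turn -0.0006
top flap 27 [[-0.082, -0.003, 0.25], [-0.076, 0.006, 0.254], [-0.074, 0.012, 0.257]]
ring 99 [[-0.087, -0.027, 0.19], [-0.032, -0.008, 0.211], [-0.024, -0.0, 0.227]]
orange 217 [[-0.04, 0.039, 0.21], [-0.027, 0.056, 0.215], [-0.015, 0.075, 0.218]]
scene flap 59 [[-0.085, -0.009, 0.227], [-0.077, 0.0, 0.249], [-0.072, 0.012, 0.255]]
ring 86 [[-0.075, -0.026, 0.185], [-0.027, -0.018, 0.206], [-0.022, -0.004, 0.223]]
orange 423 [[-0.038, 0.038, 0.034], [-0.017, 0.099, 0.21], [0.015, 0.137, 0.217]]
```

The flap is shut at x ≈ −78 mm with the ring behind it at −28. I back the ring off toward the flap for bottle clearance, then let the wrench pivot down under a light grip before releasing.

play_rows([
  [1, 0, -0.02, 0, 0],
  [1, 0, -0.04, 0, 0],
  [1, 0, -0.05, 0, 0],
  [1, 0, -0.05, 0.012, 0],
  [1, 0, -0.05, 0.025, 0],
], squeeze=20)

```text
clock: 14.68
tool_pos: [0.4875, 0.3561, 0.1788]
eef_rot: [0.769, 0.639, 0.0, 0.0]
force: [0.4, -0.7, -3.3]
finger_gap: 0.311
finger_force: 80.0
```

play_rows([
  [1, 0, 0, 0.02, 0],
  [1, -0.002, 0, 0.04, 0],
  [1, -0.005, 0, 0.06, 0],
  [1, -0.009, 0, 0.08, 0],
  [1, -0.014, 0, 0.1, 0],
])

```text
clock: 15.1
tool_pos: [0.4871, 0.35, 0.1382]
eef_rot: [0.769, 0.639, 0.0, 0.0]
force: [2.2, -0.9, 5.2]
finger_gap: 0.31
finger_force: 84.8
```

Run:
```python
from h import *
st(-.048);p=flap()
```

```text
t 15.1 pos [0.4871 0.35   0.1382] yaw -10.56 F [ 2.2 -0.9  5.2] gap 0.31
frac [ 0.0115 -0.0019 -0.1281] turn -0.0005
top flap 26 [[-0.082, -0.003, 0.251], [-0.076, 0.005, 0.254], [-0.074, 0.012, 0.257]]
ring 101 [[-0.087, -0.028, 0.173], [-0.05, -0.013, 0.208], [-0.032, -0.0, 0.217]]
orange 161 [[-0.059, -0.118, 0.171], [-0.045, 0.056, 0.179], [-0.003, 0.076, 0.192]]
scene flap 56 [[-0.085, -0.009, 0.211], [-0.077, -0.0, 0.25], [-0.071, 0.012, 0.255]]
ring 115 [[-0.075, -0.028, 0.169], [-0.046, -0.016, 0.201], [-0.042, -0.006, 0.215]]
orange 346 [[-0.055, -0.118, 0.033], [-0.035, 0.099, 0.15], [0.015, 0.14, 0.189]]
```

play_rows([
  [-0.2, 0, 0, 0, 0],
  [-0.2, 0, 0, 0, 0],
  [-0.2, 0, 0, 0, 0],
  [-0.2, 0, 0, -0.05, 0],
  [-0.2, 0.05, 0, -0.13, 0],
])

```text
clock: 15.62
tool_pos: [0.4901, 0.3666, 0.1895]
eef_rot: [0.77, 0.638, -0.003, 0.001]
force: [1.5, 0.2, 0.5]
finger_gap: 0.6
finger_force: 0.0
```

play_rows([
  [-0.2, 0.05, 0, -0.09, 0],
  [-0.2, 0.05, 0, -0.18, 0],
  [-0.2, 0.05, 0, -0.27, 0],
  [-0.2, 0.05, 0, -0.3, 0],
  [-0.2, 0.05, 0, -0.3, 0],
])

```text
clock: 16.03
tool_pos: [0.4945, 0.3904, 0.3144]
eef_rot: [0.769, 0.639, 0.003, -0.0]
force: [-0.2, -0.6, -1.4]
finger_gap: 0.6
finger_force: 0.0
```

play_rows([
  [-0.2, 0, -0.05, 0, 0],
  [-0.2, 0, -0.12, 0, 0],
  [-0.2, 0, -0.12, 0, 0],
  [-0.2, 0, -0.12, 0, 0],
  [-0.2, 0, -0.12, 0, 0],
])

```text
clock: 16.45
tool_pos: [0.4472, 0.3982, 0.3105]
eef_rot: [0.769, 0.639, -0.0, 0.0]
force: [0.1, 0.1, -0.5]
finger_gap: 0.6
finger_force: 0.0
```

play_rows([
  [-0.2, 0, 0, 0, 0],
  [-0.2, 0, 0, 0, 0],
  [-0.2, 0, 0, 0, 0],
  [-0.2, 0, 0, 0, 0],
  [-0.2, 0, 0, 0, 0],
])

```text
clock: 16.87
tool_pos: [0.4469, 0.3983, 0.3107]
eef_rot: [0.769, 0.639, -0.0, -0.0]
force: [-0.1, 0.1, 0.0]
finger_gap: 0.598
finger_force: 0.0
```

play_rows([
  [-0.2, 0, 0, 0, 0],
  [-0.2, 0, 0, 0, 0],
  [-0.2, 0, 0, 0, 0],
  [-0.2, 0, 0, 0, 0],
  [-0.2, 0, 0, 0, 0],
])

```text
clock: 17.28
tool_pos: [0.4468, 0.3984, 0.3108]
eef_rot: [0.769, 0.639, 0.0, -0.0]
force: [-0.1, -0.0, -0.4]
finger_gap: 0.603
finger_force: 0.0
```

play_rows([
  [-0.2, 0, 0, 0, 0],
  [-0.2, 0, 0, 0, 0],
  [-0.2, 0, 0, 0, 0],
  [-0.2, 0, 0, 0, 0],
  [-0.2, 0, 0, 0, 0],
])

```text
clock: 17.7
tool_pos: [0.4468, 0.3984, 0.3108]
eef_rot: [0.769, 0.639, 0.0, -0.0]
force: [0.4, -0.0, 0.6]
finger_gap: 0.602
finger_force: 0.0
```

play_rows([
  [-0.2, 0, 0, 0, 0],
  [-0.2, 0, 0, 0, 0],
  [-0.2, 0, 0, 0, 0],
  [-0.2, 0, 0, 0, 0],
  [-0.2, 0, 0, 0, 0],
])

```text
clock: 18.12
tool_pos: [0.4468, 0.3984, 0.3108]
eef_rot: [0.769, 0.639, 0.0, -0.0]
force: [-0.1, -0.7, -0.5]
finger_gap: 0.601
finger_force: 0.0
```

play_rows([
  [-0.2, 0, 0, 0, 0],
  [-0.2, 0, 0, 0, 0],
  [-0.2, 0, 0, 0, 0],
  [-0.2, 0, 0, 0, 0],
  [-0.2, 0, 0, 0, 0],
])

```text
clock: 18.53
tool_pos: [0.4468, 0.3984, 0.3108]
eef_rot: [0.769, 0.639, 0.0, -0.0]
force: [0.4, 0.4, 0.2]
finger_gap: 0.6
finger_force: 0.0
```

Run:
```python
from h import *
p=flap();q=flap()
cv2.imwrite("pics/g.png",cv2.resize(p[90:340,90:460],None,fx=2,fy=2))
```

```text
top flap 35 [[-0.082, -0.003, 0.25], [-0.077, 0.005, 0.254], [-0.074, 0.013, 0.257]]
ring 75 [[-0.088, -0.02, 0.19], [-0.05, -0.01, 0.207], [-0.025, -0.0, 0.218]]
orange 119 [[-0.06, 0.023, 0.091], [-0.05, 0.057, 0.14], [-0.035, 0.084, 0.17]]
scene flap 41 [[-0.091, -0.009, 0.202], [-0.076, -0.002, 0.251], [-0.072, 0.012, 0.256]]
ring 84 [[-0.076, -0.021, 0.172], [-0.046, -0.013, 0.201], [-0.041, -0.005, 0.213]]
orange 207 [[-0.039, -0.122, 0.033], [-0.013, 0.07, 0.071], [0.018, 0.143, 0.191]]
top flap 35 [[-0.082, -0.004, 0.251], [-0.077, 0.004, 0.255], [-0.074, 0.012, 0.257]]
ring 76 [[-0.088, -0.025, 0.193], [-0.05, -0.008, 0.208], [-0.025, -0.0, 0.217]]
orange 65 [[-0.061, -0.118, 0.147], [-0.054, -0.004, 0.15], [0.014, 0.025, 0.194]]
scene flap 41 [[-0.08, -0.01, 0.236], [-0.076, -0.001, 0.252], [-0.071, 0.011, 0.257]]
ring 124 [[-0.074, -0.027, 0.159], [-0.046, -0.016, 0.195], [-0.041, -0.006, 0.215]]
orange 177 [[-0.057, -0.125, 0.033], [-0.01, 0.097, 0.039], [0.016, 0.143, 0.19]]
```

View pics/g.png

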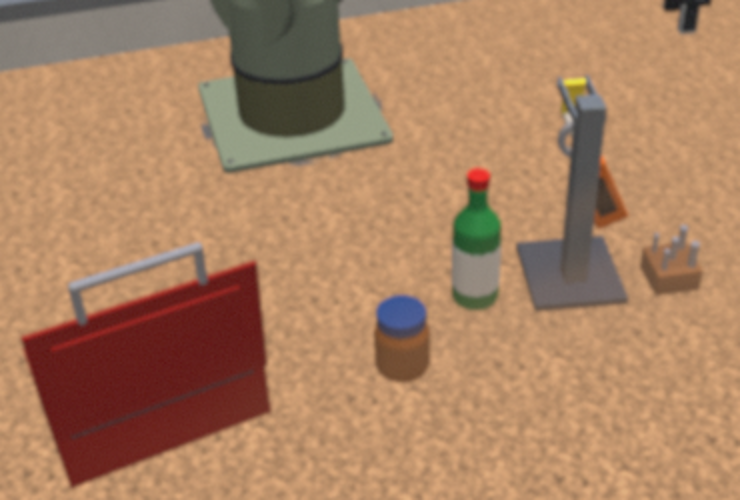

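The wrench is on the peg with the flap shut and the lid open, but it is still swinging (grip at crop (610,190)), so I wait.

play_rows([
  [-0.2, 0, 0, 0, 0],
  [-0.2, 0, 0, 0, 0],
  [-0.2, 0, 0, 0, 0],
  [-0.2, 0, 0, 0, 0],
  [-0.2, 0, 0, 0, 0],
])

```text
clock: 19.15
tool_pos: [0.4468, 0.3984, 0.3108]
eef_rot: [0.769, 0.639, -0.0, -0.0]
force: [-0.6, -0.2, -0.1]
finger_gap: 0.599
finger_force: 0.0
```

play_rows([
  [-0.2, 0, 0, 0, 0],
  [-0.2, 0, 0, 0, 0],
  [-0.2, 0, 0, 0, 0],
  [-0.2, 0, 0, 0, 0],
  [-0.2, 0, 0, 0, 0],
])

```text
clock: 19.57
tool_pos: [0.4468, 0.3984, 0.3108]
eef_rot: [0.769, 0.639, 0.0, -0.0]
force: [0.7, 0.0, 0.2]
finger_gap: 0.597
finger_force: 0.0
```

play_rows([
  [-0.2, 0, 0, 0, 0],
  [-0.2, 0, 0, 0, 0],
  [-0.2, 0, 0, 0, 0],
  [-0.2, 0, 0, 0, 0],
  [-0.2, 0, 0, 0, 0],
])

```text
clock: 19.98
tool_pos: [0.4468, 0.3984, 0.3108]
eef_rot: [0.769, 0.639, 0.0, -0.0]
force: [-0.7, -1.0, -0.0]
finger_gap: 0.596
finger_force: 0.0
```

play_rows([
  [-0.2, 0, 0, 0, 0],
  [-0.2, 0, 0, 0, 0],
  [-0.2, 0, 0, 0, 0],
  [-0.2, 0, 0, 0, 0],
  [-0.2, 0, 0, 0, 0],
])

```text
clock: 20.4
tool_pos: [0.4468, 0.3984, 0.3108]
eef_rot: [0.769, 0.639, 0.0, -0.0]
force: [-1.3, -0.3, 0.6]
finger_gap: 0.599
finger_force: 0.0
```

play_rows([
  [-0.2, 0, 0, 0, 0],
  [-0.2, 0, 0, 0, 0],
  [-0.2, 0, 0, 0, 0],
  [-0.2, 0, 0, 0, 0],
  [-0.2, 0, 0, 0, 0],
])

```text
clock: 20.82
tool_pos: [0.4468, 0.3984, 0.3108]
eef_rot: [0.769, 0.639, 0.0, -0.0]
force: [-0.1, 0.2, 0.4]
finger_gap: 0.596
finger_force: 0.0
```

play_rows([
  [-0.2, 0, 0, 0, 0],
  [-0.2, 0, 0, 0, 0],
  [-0.2, 0, 0, 0, 0],
  [-0.2, 0, 0, 0, 0],
  [-0.2, 0, 0, 0, 0],
])

```text
clock: 21.23
tool_pos: [0.4468, 0.3984, 0.3108]
eef_rot: [0.769, 0.639, 0.0, -0.0]
force: [0.8, 0.1, -0.1]
finger_gap: 0.599
finger_force: 0.0
```

play_rows([
  [-0.2, 0, 0, 0, 0],
  [-0.2, 0, 0, 0, 0],
  [-0.2, 0, 0, 0, 0],
  [-0.2, 0, 0, 0, 0],
  [-0.2, 0, 0, 0, 0],
])

```text
clock: 21.65
tool_pos: [0.4468, 0.3984, 0.3108]
eef_rot: [0.769, 0.639, 0.0, -0.0]
force: [-0.3, -0.0, 0.9]
finger_gap: 0.598
finger_force: 0.0
```

play_rows([
  [-0.2, 0, 0, 0, 0],
  [-0.2, 0, 0, 0, 0],
  [-0.2, 0, 0, 0, 0],
  [-0.2, 0, 0, 0, 0],
  [-0.2, 0, 0, 0, 0],
])

```text
clock: 22.07
tool_pos: [0.4468, 0.3984, 0.3108]
eef_rot: [0.769, 0.639, 0.0, -0.0]
force: [0.1, 0.2, -0.5]
finger_gap: 0.6
finger_force: 0.0
```

```bash
cat >> h.py <<'E'
def swing():
    a=np.radians(-10.5);ex=np.array([np.cos(a),np.sin(a)]);ey=np.array([-ex[1],ex[0]])
    for i in range(8):
        p,P,d=cloud("top");b,g,r=[p[...,i].astype(int) for i in range(3)]
        Q=P-np.array([.5177,.2561,0]);S=np.stack([Q[...,:2]@ex,Q[...,:2]@ey,P[...,2]],-1)
        m=(d>0)&(abs(S[...,0]+.06)<.04)&(r>120)&(g>60)&(g<.75*r)&(b<60)&(S[...,2]>.03)&(S[...,2]<.18)&(abs(S[...,1])<.15)
        print(m.sum(),np.percentile(S[m],[5,50,95],axis=0).round(3).tolist() if m.any() else "")
E
python3 -c "
from h import *
swing();print(bot.sense()['clock'])"
```

```text
49 [[-0.062, -0.043, 0.144], [-0.056, -0.039, 0.158], [-0.037, -0.017, 0.162]]
37 [[-0.062, -0.039, 0.142], [-0.055, -0.037, 0.154], [-0.038, -0.015, 0.158]]
30 [[-0.062, -0.032, 0.135], [-0.056, -0.03, 0.15], [-0.039, -0.009, 0.154]]
34 [[-0.062, -0.023, 0.132], [-0.059, -0.02, 0.147], [-0.04, 0.004, 0.152]]
18 [[-0.062, -0.011, 0.129], [-0.061, -0.005, 0.147], [-0.052, 0.003, 0.15]]
31 [[-0.062, -0.003, 0.085], [-0.06, 0.032, 0.143], [-0.053, 0.061, 0.16]]
27 [[-0.062, 0.0, 0.123], [-0.06, 0.032, 0.147], [-0.055, 0.048, 0.16]]
30 [[-0.062, -0.004, 0.093], [-0.06, 0.031, 0.144], [-0.053, 0.058, 0.16]]
22.4667
```

play_rows([
  [-0.2, 0, 0, 0, 0],
  [-0.2, 0, 0, 0, 0],
  [-0.2, 0, 0, 0, 0],
  [-0.2, 0, 0, 0, 0],
  [-0.2, 0, 0, 0, 0],
])

```text
clock: 22.88
tool_pos: [0.4468, 0.3984, 0.3108]
eef_rot: [0.769, 0.639, 0.0, -0.0]
force: [0.1, 0.0, 0.9]
finger_gap: 0.599
finger_force: 0.0
```

play_rows([
  [-0.2, 0, 0, 0, 0],
  [-0.2, 0, 0, 0, 0],
  [-0.2, 0, 0, 0, 0],
  [-0.2, 0, 0, 0, 0],
  [-0.2, 0, 0, 0, 0],
])

```text
clock: 23.3
tool_pos: [0.4468, 0.3984, 0.3108]
eef_rot: [0.769, 0.639, 0.0, -0.0]
force: [-0.2, 0.2, -0.1]
finger_gap: 0.601
finger_force: 0.0
```

play_rows([
  [-0.2, 0, 0, 0, 0],
  [-0.2, 0, 0, 0, 0],
  [-0.2, 0, 0, 0, 0],
  [-0.2, 0, 0, 0, 0],
  [-0.2, 0, 0, 0, 0],
])

```text
clock: 23.72
tool_pos: [0.4468, 0.3984, 0.3108]
eef_rot: [0.769, 0.639, 0.0, -0.0]
force: [0.4, 0.4, -0.1]
finger_gap: 0.599
finger_force: 0.0
```

play_rows([
  [-0.2, 0, 0, 0, 0],
  [-0.2, 0, 0, 0, 0],
  [-0.2, 0, 0, 0, 0],
  [-0.2, 0, 0, 0, 0],
  [-0.2, 0, 0, 0, 0],
])

```text
clock: 24.13
tool_pos: [0.4468, 0.3984, 0.3108]
eef_rot: [0.769, 0.639, 0.0, -0.0]
force: [-0.9, -0.2, -0.1]
finger_gap: 0.598
finger_force: 0.0
```

play_rows([
  [-0.2, 0, 0, 0, 0],
  [-0.2, 0, 0, 0, 0],
  [-0.2, 0, 0, 0, 0],
  [-0.2, 0, 0, 0, 0],
  [-0.2, 0, 0, 0, 0],
])

```text
clock: 24.55
tool_pos: [0.4468, 0.3984, 0.3108]
eef_rot: [0.769, 0.639, 0.0, -0.0]
force: [0.4, -0.6, -0.5]
finger_gap: 0.596
finger_force: 0.0
```

play_rows([
  [-0.2, 0, 0, 0, 0],
  [-0.2, 0, 0, 0, 0],
  [-0.2, 0, 0, 0, 0],
  [-0.2, 0, 0, 0, 0],
  [-0.2, 0, 0, 0, 0],
])

```text
clock: 24.97
tool_pos: [0.4468, 0.3984, 0.3108]
eef_rot: [0.769, 0.639, -0.0, -0.0]
force: [-0.7, -0.7, 1.6]
finger_gap: 0.6
finger_force: 0.0
```

play_rows([
  [-0.2, 0, 0, 0, 0],
  [-0.2, 0, 0, 0, 0],
  [-0.2, 0, 0, 0, 0],
  [-0.2, 0, 0, 0, 0],
  [-0.2, 0, 0, 0, 0],
])

```text
clock: 25.38
tool_pos: [0.4468, 0.3984, 0.3108]
eef_rot: [0.769, 0.639, 0.0, -0.0]
force: [0.1, -0.2, -0.4]
finger_gap: 0.598
finger_force: 0.0
```

play_rows([
  [-0.2, 0, 0, 0, 0],
  [-0.2, 0, 0, 0, 0],
  [-0.2, 0, 0, 0, 0],
  [-0.2, 0, 0, 0, 0],
  [-0.2, 0, 0, 0, 0],
])

```text
clock: 25.8
tool_pos: [0.4468, 0.3984, 0.3108]
eef_rot: [0.769, 0.639, 0.0, -0.0]
force: [-0.3, 0.4, 0.1]
finger_gap: 0.601
finger_force: 0.0
```

play_rows([
  [-0.2, 0, 0, 0, 0],
  [-0.2, 0, 0, 0, 0],
  [-0.2, 0, 0, 0, 0],
  [-0.2, 0, 0, 0, 0],
  [-0.2, 0, 0, 0, 0],
])

```text
clock: 26.22
tool_pos: [0.4468, 0.3984, 0.3108]
eef_rot: [0.769, 0.639, 0.0, -0.0]
force: [0.4, -0.3, 0.5]
finger_gap: 0.603
finger_force: 0.0
```

play_rows([
  [-0.2, 0, 0, 0, 0],
  [-0.2, 0, 0, 0, 0],
  [-0.2, 0, 0, 0, 0],
  [-0.2, 0, 0, 0, 0],
  [-0.2, 0, 0, 0, 0],
])

```text
clock: 26.63
tool_pos: [0.4468, 0.3984, 0.3108]
eef_rot: [0.769, 0.639, 0.0, -0.0]
force: [0.1, 0.2, 0.9]
finger_gap: 0.6
finger_force: 0.0
```

```bash
python3 -c "
from h import *
swing();swing();flap();print(bot.sense()['clock'])"
```

```text
36 [[-0.062, -0.025, 0.131], [-0.059, -0.022, 0.147], [-0.038, 0.004, 0.151]]
29 [[-0.062, -0.019, 0.136], [-0.06, -0.016, 0.147], [-0.039, 0.003, 0.152]]
23 [[-0.062, -0.016, 0.131], [-0.06, -0.01, 0.148], [-0.038, 0.003, 0.15]]
18 [[-0.062, -0.013, 0.132], [-0.061, -0.005, 0.147], [-0.038, 0.004, 0.151]]
21 [[-0.062, -0.015, 0.129], [-0.06, -0.007, 0.146], [-0.038, 0.003, 0.15]]
29 [[-0.062, -0.018, 0.136], [-0.06, -0.014, 0.147], [-0.038, 0.004, 0.151]]
35 [[-0.062, -0.023, 0.129], [-0.06, -0.021, 0.148], [-0.04, 0.004, 0.152]]
35 [[-0.062, -0.028, 0.132], [-0.059, -0.026, 0.15], [-0.038, -0.002, 0.153]]
32 [[-0.062, -0.033, 0.134], [-0.056, -0.03, 0.15], [-0.039, -0.009, 0.153]]
32 [[-0.062, -0.034, 0.136], [-0.055, -0.032, 0.152], [-0.038, -0.012, 0.157]]
34 [[-0.062, -0.034, 0.135], [-0.056, -0.032, 0.151], [-0.039, -0.006, 0.156]]
32 [[-0.062, -0.032, 0.131], [-0.055, -0.029, 0.15], [-0.039, -0.005, 0.155]]
30 [[-0.062, -0.027, 0.132], [-0.06, -0.024, 0.148], [-0.04, -0.003, 0.152]]
37 [[-0.062, -0.022, 0.135], [-0.058, -0.019, 0.148], [-0.038, 0.003, 0.151]]
27 [[-0.062, -0.018, 0.139], [-0.06, -0.015, 0.147], [-0.038, 0.003, 0.151]]
23 [[-0.062, -0.015, 0.132], [-0.06, -0.008, 0.146], [-0.041, 0.003, 0.153]]
top flap 34 [[-0.082, -0.003, 0.25], [-0.077, 0.004, 0.255], [-0.074, 0.012, 0.258]]
ring 74 [[-0.088, -0.024, 0.195], [-0.05, -0.007, 0.208], [-0.028, -0.0, 0.218]]
orange 63 [[-0.061, -0.118, 0.146], [-0.055, -0.006, 0.151], [0.014, 0.024, 0.191]]
scene flap 41 [[-0.093, -0.01, 0.202], [-0.076, -0.002, 0.251], [-0.073, 0.011, 0.255]]
ring 96 [[-0.074, -0.024, 0.166], [-0.046, -0.014, 0.201], [-0.043, -0.005, 0.215]]
orange 183 [[-0.054, -0.124, 0.033], [-0.009, 0.096, 0.039], [0.017, 0.143, 0.191]]
27.5333
```

play_rows([
  [-0.2, 0, 0, 0, 0],
  [-0.2, 0, 0, 0, 0],
  [-0.2, 0, 0, 0, 0],
  [-0.2, 0, 0, 0, 0],
  [-0.2, 0, 0, 0, 0],
])

```text
clock: 27.95
tool_pos: [0.4468, 0.3984, 0.3108]
eef_rot: [0.769, 0.639, 0.0, -0.0]
force: [0.2, -1.1, 0.1]
finger_gap: 0.6
finger_force: 0.0
```

play_rows([
  [-0.2, 0, 0, 0, 0],
  [-0.2, 0, 0, 0, 0],
  [-0.2, 0, 0, 0, 0],
  [-0.2, 0, 0, 0, 0],
  [-0.2, 0, 0, 0, 0],
])

```text
clock: 28.37
tool_pos: [0.4468, 0.3984, 0.3108]
eef_rot: [0.769, 0.639, 0.0, -0.0]
force: [0.0, -0.2, 0.3]
finger_gap: 0.606
finger_force: 0.0
```

play_rows([
  [-0.2, 0, 0, 0, 0],
  [-0.2, 0, 0, 0, 0],
  [-0.2, 0, 0, 0, 0],
  [-0.2, 0, 0, 0, 0],
  [-0.2, 0, 0, 0, 0],
])

```text
clock: 28.78
tool_pos: [0.4468, 0.3984, 0.3108]
eef_rot: [0.769, 0.639, 0.0, -0.0]
force: [-0.6, 0.3, 0.2]
finger_gap: 0.598
finger_force: 0.0
```

play_rows([
  [-0.2, 0, 0, 0, 0],
  [-0.2, 0, 0, 0, 0],
  [-0.2, 0, 0, 0, 0],
  [-0.2, 0, 0, 0, 0],
  [-0.2, 0, 0, 0, 0],
])

```text
clock: 29.2
tool_pos: [0.4468, 0.3984, 0.3108]
eef_rot: [0.769, 0.639, 0.0, -0.0]
force: [0.4, -0.0, 0.1]
finger_gap: 0.601
finger_force: 0.0
```

play_rows([
  [-0.2, 0, 0, 0, 0],
  [-0.2, 0, 0, 0, 0],
  [-0.2, 0, 0, 0, 0],
  [-0.2, 0, 0, 0, 0],
  [-0.2, 0, 0, 0, 0],
])

```text
clock: 29.62
tool_pos: [0.4468, 0.3984, 0.3108]
eef_rot: [0.769, 0.639, 0.0, -0.0]
force: [0.1, 0.1, -0.1]
finger_gap: 0.601
finger_force: 0.0
```

play_rows([
  [-0.2, 0, 0, 0, 0],
  [-0.2, 0, 0, 0, 0],
  [-0.2, 0, 0, 0, 0],
  [-0.2, 0, 0, 0, 0],
  [-0.2, 0, 0, 0, 0],
])

```text
clock: 30.03
tool_pos: [0.4468, 0.3984, 0.3108]
eef_rot: [0.769, 0.639, 0.0, -0.0]
force: [0.1, 0.4, 0.5]
finger_gap: 0.597
finger_force: 0.0
```

play_rows([
  [-0.2, 0, 0, 0, 0],
  [-0.2, 0, 0, 0, 0],
  [-0.2, 0, 0, 0, 0],
  [-0.2, 0, 0, 0, 0],
  [-0.2, 0, 0, 0, 0],
])

```text
clock: 30.45
tool_pos: [0.4468, 0.3984, 0.3108]
eef_rot: [0.769, 0.639, 0.0, -0.0]
force: [0.4, -0.1, 0.3]
finger_gap: 0.601
finger_force: 0.0
```

play_rows([
  [-0.2, 0, 0, 0, 0],
  [-0.2, 0, 0, 0, 0],
  [-0.2, 0, 0, 0, 0],
  [-0.2, 0, 0, 0, 0],
  [-0.2, 0, 0, 0, 0],
])

```text
clock: 30.87
tool_pos: [0.4468, 0.3984, 0.3108]
eef_rot: [0.769, 0.639, 0.0, -0.0]
force: [-0.3, 0.7, -0.3]
finger_gap: 0.6
finger_force: 0.0
```

play_rows([
  [-0.2, 0, 0, 0, 0],
  [-0.2, 0, 0, 0, 0],
  [-0.2, 0, 0, 0, 0],
  [-0.2, 0, 0, 0, 0],
  [-0.2, 0, 0, 0, 0],
])

```text
clock: 31.28
tool_pos: [0.4468, 0.3984, 0.3108]
eef_rot: [0.769, 0.639, 0.0, -0.0]
force: [-0.5, -0.5, 0.8]
finger_gap: 0.6
finger_force: 0.0
```

play_rows([
  [-0.2, 0, 0, 0, 0],
  [-0.2, 0, 0, 0, 0],
  [-0.2, 0, 0, 0, 0],
  [-0.2, 0, 0, 0, 0],
  [-0.2, 0, 0, 0, 0],
])

```text
clock: 31.7
tool_pos: [0.4468, 0.3984, 0.3108]
eef_rot: [0.769, 0.639, 0.0, -0.0]
force: [0.4, 0.5, 0.1]
finger_gap: 0.598
finger_force: 0.0
```

play_rows([
  [-0.2, 0, 0, 0, 0],
  [-0.2, 0, 0, 0, 0],
  [-0.2, 0, 0, 0, 0],
  [-0.2, 0, 0, 0, 0],
  [-0.2, 0, 0, 0, 0],
])

```text
clock: 32.12
tool_pos: [0.4468, 0.3984, 0.3108]
eef_rot: [0.769, 0.639, 0.0, -0.0]
force: [1.0, 0.4, 0.4]
finger_gap: 0.6
finger_force: 0.0
```

play_rows([
  [-0.2, 0, 0, 0, 0],
  [-0.2, 0, 0, 0, 0],
  [-0.2, 0, 0, 0, 0],
  [-0.2, 0, 0, 0, 0],
  [-0.2, 0, 0, 0, 0],
])

```text
clock: 32.53
tool_pos: [0.4468, 0.3984, 0.3108]
eef_rot: [0.769, 0.639, 0.0, -0.0]
force: [-0.4, -0.1, -1.1]
finger_gap: 0.6
finger_force: 0.0
```

```bash
python3 -c "
from h import *
swing();p=flap();swing();print(bot.sense()['clock'])
cv2.imwrite('pics/i.png',cv2.resize(p[90:340,90:460],None,fx=2,fy=2))"
```

```text
36 [[-0.062, -0.026, 0.134], [-0.058, -0.022, 0.149], [-0.038, 0.003, 0.152]]
34 [[-0.062, -0.026, 0.134], [-0.058, -0.023, 0.148], [-0.039, 0.003, 0.153]]
37 [[-0.062, -0.026, 0.132], [-0.06, -0.023, 0.149], [-0.04, 0.003, 0.153]]
34 [[-0.062, -0.026, 0.132], [-0.06, -0.023, 0.149], [-0.04, 0.003, 0.153]]
34 [[-0.062, -0.026, 0.132], [-0.058, -0.023, 0.149], [-0.04, 0.002, 0.152]]
36 [[-0.062, -0.025, 0.133], [-0.059, -0.022, 0.149], [-0.038, 0.004, 0.152]]
36 [[-0.062, -0.025, 0.134], [-0.059, -0.023, 0.149], [-0.039, 0.004, 0.152]]
37 [[-0.062, -0.025, 0.132], [-0.057, -0.022, 0.149], [-0.038, 0.003, 0.152]]
top flap 35 [[-0.082, -0.003, 0.25], [-0.077, 0.005, 0.254], [-0.074, 0.013, 0.256]]
ring 75 [[-0.088, -0.025, 0.198], [-0.05, -0.007, 0.208], [-0.025, -0.0, 0.217]]
orange 99 [[-0.061, -0.116, 0.147], [-0.053, -0.014, 0.151], [0.001, 0.003, 0.191]]
scene flap 37 [[-0.08, -0.01, 0.236], [-0.076, 0.0, 0.252], [-0.071, 0.012, 0.257]]
ring 112 [[-0.075, -0.026, 0.16], [-0.046, -0.015, 0.198], [-0.042, -0.006, 0.214]]
orange 174 [[-0.055, -0.126, 0.033], [-0.007, 0.098, 0.038], [0.018, 0.143, 0.19]]
36 [[-0.062, -0.025, 0.132], [-0.058, -0.023, 0.148], [-0.038, 0.003, 0.152]]
35 [[-0.062, -0.025, 0.128], [-0.058, -0.023, 0.148], [-0.039, 0.004, 0.152]]
37 [[-0.062, -0.025, 0.134], [-0.057, -0.022, 0.149], [-0.038, 0.004, 0.153]]
35 [[-0.062, -0.025, 0.134], [-0.057, -0.022, 0.147], [-0.039, 0.004, 0.153]]
37 [[-0.062, -0.025, 0.131], [-0.057, -0.022, 0.148], [-0.038, 0.003, 0.152]]
37 [[-0.062, -0.025, 0.13], [-0.058, -0.022, 0.148], [-0.038, 0.003, 0.153]]
36 [[-0.062, -0.025, 0.134], [-0.057, -0.022, 0.148], [-0.038, 0.003, 0.152]]
35 [[-0.062, -0.026, 0.132], [-0.057, -0.023, 0.148], [-0.038, 0.004, 0.153]]
33.4333
```

View pics/i.png

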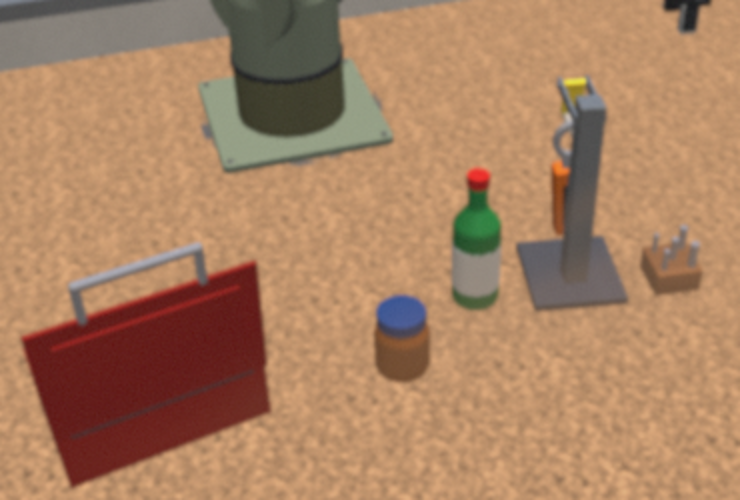

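The wrench now hangs still behind the stand post (grip at crop (560,200)). The flap is shut at (575,85), the lid is open, and the bystanders are where they were.

```bash
python3 -c "
from bench import bot
print(bot.close_job())"
```

```text
the job is handed in; nothing more can be done
None
```

I handed the job in at about 33 s of the 72 s allowed; the hand-in gave no verdict, but in the last picture the wrench hangs still from the peg grip down, the flap is shut, the lid is open, and the bottle, bit block and jar look unmoved.

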